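# Read the seed canister on the bench reader

## Robot

A 6-joint arm with a two-finger parallel gripper is mounted at the origin on the work surface. World frame = base frame: x ahead of the robot, y to its left, z up, the work surface at z = 0. Lengths are in m, angles in rad, forces in N, time in s.
With the tool pointing down it reaches from about 0.35 to 0.85 m from the base axis. Payload 8.1 kg.
Tool frame: the origin (TCP) lies at the centre of the arm's flange, where the gripper is bolted on; the fingertips stand 186 mm ahead of it and the grasp point (between the pads) lies 167 mm ahead of it; z points along the fingers, y is the line along which they close (so a half turn about z gives the same grasp; the last joint's range is limited). The gripper opens to 93 mm and grips with 3 to 60 N. Pads are 15 mm wide; open, the fingers measure 128 mm over their backs; the gripper's body (75 mm by 188 mm) begins 65 mm behind the grasp point.
Start: joints at [-1.371, 0.13, 1.488, -0, 1.523, -0.085], TCP at [0.169, -0.576, 0.405] pointing down, gripper open.
Joint ranges: [-2.96, 2.96], [-0.89, 2.26], [0.02, 2.5], [-1.34, 4.48], [0, 2.73], [-2.66, 2.66]. Speed limits (rad/s): [2.39, 2.39, 2.79, 3.14, 3.14, 3.14].

## Interface

Orientations are given as a rotation vector (axis times angle).
In Python, from plant import read_state, read_camera, camera_params, robot gives the robot as it stands.
- The arm moves only by the tool carry_out, never from a script. Its argument "targets" is a list of rows, each an object of numbers: "hand": the opening in per cent of the stroke, from 0 (shut) to 100 (fully open); "x", "y", "z": the shift along the tool's x, y, z in m; "ax", "ay", "az": the turn, a rotation vector about the tool's x, y, z in rad. In form: [{"hand": .., "x": .., "y": .., "z": .., "ax": .., "ay": .., "az": ..}, ...]. A call has 1 to 8 rows; each row is the pose to reach, as a shift and turn from the pose commanded when the call began, along the tool's axes at that moment; what a row does not reach only later rows make up. A row lasts 1/8 s, in which the tool goes at most 62.5 mm and 10.7 degrees, less where a joint would pass 70% of its speed; a pose out of reach is approached as far as the arm can. A call with a gripper value outside its range is refused whole. The fingers move at their own pace and stop on an object; "newtons" is the grip in N (left out, the last holds). Time passes only in rows, so rows that repeat a pose let the fingers close. It gives the time, the measured TCP pose, the force, the opening and the grip force at its end, in the units of the state.
- read_state(): the state, without advancing time (a new reading comes with each control period).
- read_camera(name): name is "side" or "top" or "wrist"; returns (picture, depth): 400x640x3 uint8, blue, green, red; 400x640 float32, m along the optical axis (not along the pixel's ray), 0 where there is no reading.
- camera_params(name): a dict with "fx", "fy", "cx", "cy" (pixels), "k1" (the pictures are not rectified: a ray, as slopes to the right and down, at radius r is drawn at 1 + k1 r^2 times it, then the intrinsics apply), "position" and "rotation" of the camera in the world. Camera axes: x right, y up, looking along -z (the intrinsics and any distortion apply to the point x, -y, -z); pixel columns grow to the right and rows downward; lengths in m; the calibration is good to about 2 mm. A picture is of the moment at which its call begins: read the wrist's pose just before it. camera_params takes no time and is no camera call; for the wrist camera it gives the pose at the moment of the call.
- robot.close_job(): hands the job in; it is judged then, once.
The state is a dict: "t": time; "q": joint angles; "dq": joint speeds; "joint_torque": joint torques, N m; "tool_pos": TCP position; "orientation": TCP orientation; "force": force on the tool from outside, world axes, zero at the start; "wrist_torque": the same for the moment, N m; "opening": finger opening in m; "gripper_force": force on a finger pad.
Only numpy, scipy, OpenCV 4.12 (cv2) and the standard library are available. Lean on these libraries where they do the work, as an engineer would, in place of code of your own. Each camera call takes 0.05 s, during which the arm holds its last target. There are 200 camera calls.

## Task

The label of the tall seed canister in the sloping rack has to be read. Move the plant pot off the reader's round plate and stand it flat in the saucer; then stand the tall canister upright and wholly on the round plate, turned so that its label squarely faces the reader's window. Do not tip the pot over, and leave the two short canisters, the torch, the screwdriver and the cabinet door as they are.

Things in the scene. Friction and masses are not known exactly. Their poses are not given: they have to be found in the camera images.
- canister: tall aluminium seed canister, 56 mm diameter, 150 mm tall, leaning in a rack pocket. Flush white paper label with dark bars spans 70 degrees of its side, 25 to 91 mm above the base. A lid rib (9 mm wide, 8 mm high, on top of the 150) runs from centre to rim on the label's side: it points where the label faces. 0.25 kg. Origin: base centre; z: axis, to the lid; x: from axis to mid-label.
- label (a point): middle of the canister's label, on its side wall 28 mm from the axis and 60 mm above the base
- short_a: a short plain aluminium canister without label, 56 mm in diameter, 120 mm tall and a 10 mm round knob on its lid; leans in another pocket of the rack. Origin at the centre of its base, z along its axis to the lid. To be left alone.
- short_b: a second canister just like short_a, in the remaining pocket. To be left alone.
- rack: fixed plywood rack, row of 3 pockets 85.5 mm apart along y; canisters lean 30 degrees in it, tops to the robot's side. Its frame leans too: z along the canisters' axes, x square to it, away from the robot and up. Origin: floor of centre pocket, 34 mm over the bench. Back plate on the -x side: inner face x = -28 mm, 12 mm thick, up to z = 60 mm; pocket walls 25 mm high. Ends y = +-144 mm.
- reader: fixed label reader: round aluminium plate, 90 mm diameter, top 12 mm above the bench; on its +x side an upright grey block 90 mm wide (y), 50 mm deep, 115 mm tall, whose face with the dark square window is 75 mm from the plate's centre. Origin on the bench under the plate's centre, z up, x from there towards the window.
- plate (a point): centre of the top of the reader's round plate, 12 mm above the bench
- window (a point): middle of the reader's window, 65 mm above the bench
- pot: empty green glazed plant pot, open at the top, 90 mm tall, 54 mm in diameter at the foot; the top 32 mm are a straight rim band 66 mm in outside diameter with a 5 mm wall. 0.28 kg or so. Origin at the centre of its underside, z up. Stands on the reader's round plate at the start.
- saucer: fixed terracotta saucer, 110 mm in diameter over the rim, 14 mm high, with a flat inner floor about 84 mm across, 6 mm above the bench. Origin on the bench under its centre, z up.
- torch: aluminium torch standing on its lens end, 118 mm tall, 42 mm in diameter at the head (below) and 30 mm above. Origin at the centre of its underside. To be left alone.
- screwdriver: yellow-handled screwdriver 190 mm long lying on the bench beyond the reader; origin under its middle, x along it towards the tip. To be left alone.
- door_mid (a point): point on the outer face of the half-open door of a fixed wooden cabinet (200 mm deep, 270 mm wide, 250 mm tall) standing to the left, in the middle of the door's width, 204 mm above the bench. The door is 264 mm wide and 15 mm thick; it is to be left as it is.
- cabinet_door0_hinge (a point): point on the upright hinge line of the cabinet's door, at the right end of the cabinet's front (the front runs 270 mm from here to the left, roughly along +y)
There are look-alikes about, which are no part of the job. What is meant by the pot is not orange or pink, and is the smaller of those in its own colour.

How it is judged:
On the way:
1. the pot stands upright and flat in the saucer, let go (horizontal distance between pot and saucer below 0.02 m and z of pot in the frame of saucer below 0.01 m and angle between pot's own z axis and vertical below 0.07 rad and contact force between the fingers and pot below 0.1 N and linear speed of pot below 0.02 m/s), for 0.2 s.
At the end, for the whole second after the job is handed in: Tall canister at rest on the plate, upright within 3 degrees, axis within 18 mm of the plate's centre, label towards the window within 11 degrees; pot at rest, upright within 4 degrees, flat in the saucer, within 20 mm of its centre; neither is held (horizontal distance between canister and plate below 0.018 m and z of canister in the frame of plate between -0.004 and 0.004 m and angle between canister's own z axis and vertical below 0.06 rad and angle between the x axis of canister and the x axis of reader, either way round below 0.2 rad and x of label in the frame of reader above 0.005 m and linear speed of each of canister, pot below 0.02 m/s and angular speed of canister below 0.2 rad/s and horizontal distance between pot and saucer below 0.02 m and z of pot in the frame of saucer below 0.01 m and angle between pot's own z axis and vertical below 0.07 rad); the robot touches nothing.
It fails at once if the pot is tipped over (more than 45 degrees) (angle between pot's own z axis and vertical above 0.79 rad).
It fails at once if a short canister is moved by more than 25 mm (distance of any of short_a, short_b from where it was at the start of the episode above 0.025 m).
It fails at once if the torch is moved by more than 25 mm (distance of torch from where it was at the start of the episode above 0.025 m).
It fails at once if the screwdriver is moved by more than 25 mm (distance of screwdriver from where it was at the start of the episode above 0.025 m).
It fails at once if the middle of the cabinet's door is moved by more than 25 mm (distance of door_mid from where it was at the start of the episode above 0.025 m).
It also fails if it takes over 70 s, if anything falls off the work surface, if the arm or the gripper's body presses on something with over 40 N, if the wrist force passes 120 N, or if a joint passes its speed limit or range.

## Working session

There is one attempt and no reset: what is moved stays moved. The work goes in short steps, Python scripts to look and compute and a tool call to move; the robot and the scene stay as the last step left them, time stands still between calls to the robot, and variables do not carry over. Pictures are saved under pics/ and viewed, at most 10 in all, crops included, and the job is handed in when it is done.

Besides the shell and the picture viewer there is one more tool, called after ">>>" as name([rows], argument=value, ...), one row to a line, values as JSON. carry_out: Moves the arm, as the interface text tells. Its arguments: {"type":"object","properties":{"targets":{"type":"array","items":{"type":"object","properties":{"hand":{"type":"number"},"x":{"type":"number"},"y":{"type":"number"},"z":{"type":"number"},"ax":{"type":"number"},"ay":{"type":"number"},"az":{"type":"number"}}}},"newtons":{"type":"number"}},"required":["targets"]}

```bash
ls; mkdir -p pics
cat > h.py <<'E'
import numpy as np, cv2
from scipy.spatial.transform import Rotation as R
from plant import read_state, read_camera, camera_params, robot
def mat(p):
    r=np.array(p["rotation"],float)
    return r if r.shape==(3,3) else (R.from_rotvec(r).as_matrix() if r.size==3 else R.from_quat(r).as_matrix())
def slopes(p,uv):
    uv=np.asarray(uv,float).reshape(-1,1,2)
    K=np.array([[p["fx"],0,p["cx"]],[0,p["fy"],p["cy"]],[0,0,1.]])
    return cv2.undistortPoints(uv,K,np.array([p["k1"],0,0,0.])).reshape(-1,2)
def rays(p,uv):
    s=slopes(p,uv); d=np.c_[s[:,0],-s[:,1],-np.ones(len(s))]
    return d@mat(p).T
def onplane(p,uv,z):
    d=rays(p,uv); c=np.array(p["position"]); return c+d*((z-c[2])/d[:,2])[:,None]
def cloud(p,depth):
    v,u=np.mgrid[0:400,0:640]; d=rays(p,np.c_[u.ravel(),v.ravel()])
    return (np.array(p["position"])+d*depth.reshape(-1,1)).reshape(400,640,3)
def proj(p,X):
    c=(np.atleast_2d(X)-np.array(p["position"]))@mat(p); s=np.c_[c[:,0],-c[:,1]]/-c[:,2:]
    s=s*(1+p["k1"]*(s**2).sum(1))[:,None]; return s*[p["fx"],p["fy"]]+[p["cx"],p["cy"]]
E
python3 - <<'E'
from h import *
import pickle
s=read_state(); print(s)
D={}
for n in("top","side","wrist"):
    p=camera_params(n); im,d=read_camera(n); D[n]=(p,im,d); print(n,p, (d>0).mean())
    cv2.imwrite(f"pics/{n}0.png",im)
pickle.dump(D,open("d0.pkl","wb"))
cv2.imwrite("pics/both.png",np.vstack([D["top"][1][:, :],D["side"][1]])[:, :])
E
```

```text
pics
{'t': 0.0, 'q': array([-1.37141844e+00,  1.31179823e-01,  1.48925558e+00, -3.63661091e-05,
        1.52296985e+00, -8.54233167e-02]), 'dq': array([ 0.00047366,  0.00066732,  0.00129321,  0.00071063,  0.00065255,
       -0.00171431]), 'joint_torque': array([-2.70712117e-03, -5.59845150e+01, -4.91765749e+01,  7.65643129e-02,
        3.55360564e-02, -1.29096138e-04]), 'tool_pos': array([ 0.16853827, -0.57561707,  0.40368899]), 'orientation': array([-3.10800425e+00, -4.45600499e-01,  2.18976532e-04]), 'force': array([0.32154929, 0.19236485, 0.06551134]), 'wrist_torque': array([ 0.00715291,  0.02040131, -0.06598235]), 'gripper_force': 0.0, 'opening': 0.09308691828308692}
top {'fx': 411.44661962457246, 'fy': 411.44661962457246, 'cx': 320.4685220964461, 'cy': 203.71318896225276, 'k1': -0.08162525423802122, 'position': array([0.5162762 , 0.09718958, 1.43861344]), 'rotation': array([ 0.03693297, -0.06346846, -1.58552362])} 0.9960390625
side {'fx': 508.22314807913097, 'fy': 508.22314807913097, 'cx': 321.35911254519493, 'cy': 205.33000932446805, 'k1': -0.012069610854416261, 'position': array([ 0.35716806, -0.96614344,  1.11984786]), 'rotation': array([ 0.81445004, -0.0806185 , -0.21054105])} 0.99573046875
wrist {'fx': 329.5153477399813, 'fy': 329.5153477399813, 'cx': 312.81555001355616, 'cy': 204.30732984249954, 'k1': -0.025193374447581754, 'position': array([ 0.24245225, -0.5540963 ,  0.38362556]), 'rotation': array([-0.24063295,  0.18107111, -1.27622751])} 0.99585546875
```

View pics/top0.png

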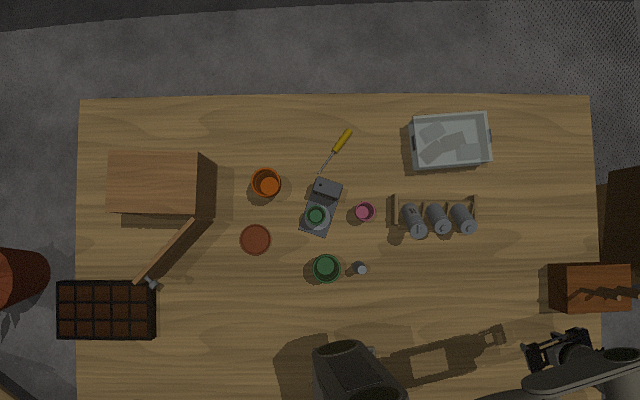

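View pics/side0.png

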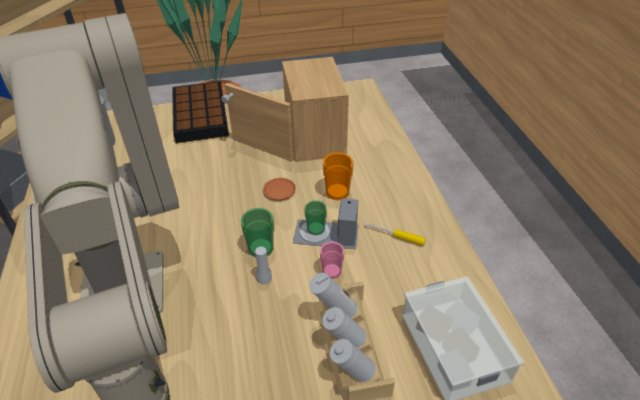

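The top view shows these candidates for the pot: small green (317,216), large green (326,268), orange (266,184) and pink (364,212). For the canister, they are the rack items at (415,222), (440,220) and (464,220). I choose the small green pot on the plate and the leftmost, longest canister, and check both in one close crop.

Run:
```python
from h import *
import pickle
D=pickle.load(open("d0.pkl","rb"))
a=cv2.resize(D["top"][1][165:290,225:485],None,fx=3,fy=3,interpolation=cv2.INTER_CUBIC)
b=cv2.resize(D["side"][1][190:390,290:410],None,fx=1,fy=1)
b=cv2.resize(D["side"][1][190:350,240:400],None,fx=3,fy=3)[:,:]
cv2.imwrite("pics/crop1.png",a); 
p,im,d=D["top"]; C=cloud(p,d)
hsv=cv2.cvtColor(im,cv2.COLOR_BGR2HSV)
for nm,uv in dict(pot=(317,216),big=(326,268),orange=(266,184),pink=(364,212),saucer=(255,240),c1=(415,220),c2=(440,220),c3=(464,220),torch=(361,268),readertop=(330,186),table=(400,300)).items():
    print(nm,hsv[uv[1],uv[0]],C[uv[1],uv[0]].round(3))
# side cloud compare
C2=cloud(D["side"][0],D["side"][2])
print(C2[300,230],C2[229,314],C2[188,280])
```

```text
pot [66 85 81] [0.565 0.085 0.014]
big [60 83 80] [0.385 0.057 0.01 ]
orange [ 14 218 123] [0.679 0.261 0.013]
pink [172 105 121] [ 0.576 -0.079  0.008]
saucer [ 11 180  88] [0.485 0.301 0.009]
c1 [30  7 70] [ 0.542 -0.221  0.157]
c2 [98 11 93] [ 0.541 -0.303  0.15 ]
c3 [ 0  4 58] [ 0.54  -0.382  0.148]
torch [120   5 107] [ 0.393 -0.052  0.12 ]
readertop [135   7  76] [0.657 0.043 0.12 ]
table [ 20 118 104] [ 0.268 -0.199  0.003]
[ 0.28537102 -0.1071281  -0.00059566] [0.55331764 0.06157272 0.04209687] [0.48866899 0.30430793 0.0086175 ]
```

View pics/crop1.png

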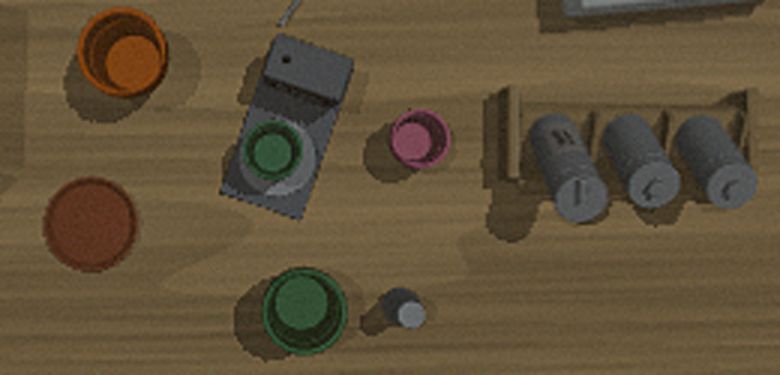

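The crop confirms the small green pot on the plate (crop 272,153). The tall canister is the left one, with its label bars at (563,138) and its rib at (577,192) pointing up and away from the robot. Next come the measurements.

Run:
```python
from h import *
import pickle
from scipy.optimize import least_squares
D=pickle.load(open("d0.pkl","rb"))
def circ(P):
    f=lambda q: np.hypot(P[:,0]-q[0],P[:,1]-q[1])-q[2]
    r=least_squares(f,[*P[:,:2].mean(0),.03],loss="soft_l1",f_scale=.002); return r.x.round(4),np.sqrt((r.fun**2).mean()).round(4)
for n in("top","side"):
    p,im,d=D[n]; C=cloud(p,d); hsv=cv2.cvtColor(im,cv2.COLOR_BGR2HSV)
    X,Y,Z=C[...,0],C[...,1],C[...,2]
    tb=(abs(X-.3)<.05)&(abs(Y-.15)<.1)&(d>0); print(n,"table z",np.median(Z[tb]).round(4))
    g=(hsv[...,0]>45)&(hsv[...,0]<85)&(hsv[...,1]>50)&(np.hypot(X-.565,Y-.085)<.08)
    m=g&(Z>.092); print("pot rim",m.sum(),circ(C[m]),np.percentile(Z[g],98).round(4))
    cs=cv2.findContours(g.astype(np.uint8),cv2.RETR_EXTERNAL,cv2.CHAIN_APPROX_NONE)[0]; c=max(cs,key=cv2.contourArea).reshape(-1,2)
    if n=="top": print("pot rim contour",circ(onplane(p,c,.102)))
    s=(hsv[...,0]<16)&(hsv[...,1]>120)&(np.hypot(X-.485,Y-.301)<.075)&(Z<.03)
    cs=cv2.findContours(s.astype(np.uint8),cv2.RETR_EXTERNAL,cv2.CHAIN_APPROX_NONE)[0]; c=max(cs,key=cv2.contourArea).reshape(-1,2)
    print("saucer",circ(onplane(p,c,.013)))
    b=(np.hypot(X-.66,Y-.04)<.09)&(abs(Z-.115)<.012)&~g&(hsv[...,1]<60)
    r=cv2.minAreaRect((C[b][:,:2]*1000).astype(np.float32)); print("block",b.sum(),r,np.median(C[b],0).round(4))
    rk=(abs(X-.55)<.12)&(Y<-.15)&(Y>-.46)&(hsv[...,1]<45)&(Z>.06)&(Z<.22)
    for y0 in(-.221,-.303,-.382):
        m=rk&(abs(Y-y0-.0)<.04); P=C[m]
        print(y0,m.sum(),P.min(0).round(3),P.max(0).round(3))
```

```text
top table z -0.0002
pot rim 99 (array([0.5663, 0.0907, 0.0301]), np.float64(0.0048)) 0.1094
pot rim contour (array([0.5665, 0.0909, 0.0311]), np.float64(0.0008))
saucer (array([0.4881, 0.3012, 0.0533]), np.float64(0.0011))
block 408 ((633.7835083007812, 58.5788688659668), (88.48031616210938, 92.65970611572266), 70.15330505371094) [0.6542 0.0518 0.1152]
-0.221 537 [ 0.486 -0.254  0.06 ] [ 0.599 -0.202  0.188]
-0.303 467 [ 0.499 -0.342  0.062] [ 0.597 -0.279  0.157]
-0.382 457 [ 0.495 -0.422  0.061] [ 0.593 -0.342  0.156]
side table z -0.0002
pot rim 140 (array([0.5634, 0.0869, 0.0301]), np.float64(0.0018)) 0.1033
saucer (array([0.4847, 0.2981, 0.0534]), np.float64(0.0015))
block 406 ((652.0885620117188, 49.01493453979492), (94.9101333618164, 49.97267532348633), 70.2249755859375) [0.6508 0.0418 0.1142]
-0.221 1012 [ 0.483 -0.261  0.06 ] [ 0.596 -0.201  0.185]
-0.303 825 [ 0.495 -0.343  0.06 ] [ 0.594 -0.28   0.153]
-0.382 819 [ 0.493 -0.422  0.06 ] [ 0.591 -0.342  0.154]
```

```bash
cat >> h.py <<'E'
def toolR(phi,tilt=0,az=None):
    """tool down with tool x at yaw phi (deg); then tilted (deg) so tool z leans towards azimuth az"""
    c,s=np.cos(np.radians(phi)),np.sin(np.radians(phi))
    M=np.array([[c,s,0],[s,-c,0],[0,0,-1.]])
    if tilt:
        a=np.radians(az); M=R.from_rotvec(-np.radians(tilt)*np.array([-np.sin(a),np.cos(a),0])).as_matrix()@M
    return M
def move(pos,M,label=""):
    s=read_state(); R0=R.from_rotvec(s["orientation"]).as_matrix()
    sh=R0.T@(np.array(pos)-s["tool_pos"]); rv=R.from_matrix(R0.T@M).as_rotvec()
    print(label,"shift",sh.round(4),"turn",rv.round(4),"t",round(s["t"],2))
E
python3 - <<'E'
from h import *
import pickle
p=camera_params("wrist"); s=read_state(); R0=R.from_rotvec(s["orientation"]).as_matrix()
print("cam in tool",R0.T@(p["position"]-s["tool_pos"]),"axis",R0.T@mat(p)@[0,0,-1])
print(R0.round(3)); print(toolR(16.3)); print(toolR(0,30,0))
move([.565,.089,.45],toolR(160),"hover")
E
```

```text
cam in tool [0.07696858 0.00012922 0.02017201] axis [-0.27745734  0.00113229  0.96073729]
[[ 0.96   0.281 -0.   ]
 [ 0.281 -0.96   0.001]
 [ 0.    -0.001 -1.   ]]
[[ 0.95980529  0.28066671  0.        ]
 [ 0.28066671 -0.95980529  0.        ]
 [ 0.          0.         -1.        ]]
[[ 0.8660254  0.         0.5      ]
 [ 0.        -1.         0.       ]
 [ 0.5        0.        -0.8660254]]
hover shift [ 0.5672 -0.5266 -0.0452] turn [-4.0000e-04 -1.9000e-03 -2.5077e+00] t 0.15
```

>>> carry_out([
  {"hand":100,"x":0,"y":0,"z":-0.045},
  {"hand":100,"x":0.567,"y":-0.527,"z":-0.045,"az":-2.508},
  {"hand":100,"x":0.567,"y":-0.527,"z":-0.045,"az":-2.508},
  {"hand":100,"x":0.567,"y":-0.527,"z":-0.045,"az":-2.508},
  {"hand":100,"x":0.567,"y":-0.527,"z":-0.045,"az":-2.508},
  {"hand":100,"x":0.567,"y":-0.527,"z":-0.045,"az":-2.508},
  {"hand":100,"x":0.567,"y":-0.527,"z":-0.045,"az":-2.508},
  {"hand":100,"x":0.567,"y":-0.527,"z":-0.045,"az":-2.508},
])

```text
schema error: expected keys hand, x, y, z, ax, ay, az
```

Run:
```python
from h import *
print(read_state()["tool_pos"]); move([.565,.089,.45],toolR(160),"hover")
```

```text
[ 0.16855953 -0.57566083  0.40391408]
hover shift [ 0.5672 -0.5266 -0.0452] turn [-4.0000e-04 -1.9000e-03 -2.5077e+00] t 0.15
```

>>> carry_out([
  {"hand":100,"x":0,"y":0,"z":-0.045,"ax":0,"ay":0,"az":0},
  {"hand":100,"x":0.567,"y":-0.527,"z":-0.045,"ax":0,"ay":0,"az":-2.508},
  {"hand":100,"x":0.567,"y":-0.527,"z":-0.045,"ax":0,"ay":0,"az":-2.508},
  {"hand":100,"x":0.567,"y":-0.527,"z":-0.045,"ax":0,"ay":0,"az":-2.508},
  {"hand":100,"x":0.567,"y":-0.527,"z":-0.045,"ax":0,"ay":0,"az":-2.508},
  {"hand":100,"x":0.567,"y":-0.527,"z":-0.045,"ax":0,"ay":0,"az":-2.508},
  {"hand":100,"x":0.567,"y":-0.527,"z":-0.045,"ax":0,"ay":0,"az":-2.508},
  {"hand":100,"x":0.567,"y":-0.527,"z":-0.045,"ax":0,"ay":0,"az":-2.508},
])

```text
t: 1.15
tool_pos: [0.3929, -0.198, 0.4497]
orientation: [2.185, 2.257, 0.0]
force: [1.2, -0.5, 0.9]
opening: 0.093
gripper_force: 0.0
```

Run:
```python
from h import *
print(read_state()["tool_pos"]); move([.565,.089,.45],toolR(160),"hover")
```

```text
[ 0.39294984 -0.19802737  0.44967168]
hover shift [ 0.2813  0.1812 -0.0003] turn [ 2.0000e-04  4.0000e-04 -1.1894e+00] t 1.15
```

>>> carry_out([
  {"hand":100,"x":0.281,"y":0.181,"z":0,"ax":0,"ay":0,"az":-1.189},
  {"hand":100,"x":0.281,"y":0.181,"z":0,"ax":0,"ay":0,"az":-1.189},
  {"hand":100,"x":0.281,"y":0.181,"z":0,"ax":0,"ay":0,"az":-1.189},
  {"hand":100,"x":0.281,"y":0.181,"z":0,"ax":0,"ay":0,"az":-1.189},
  {"hand":100,"x":0.281,"y":0.181,"z":0,"ax":0,"ay":0,"az":-1.189},
  {"hand":100,"x":0.281,"y":0.181,"z":0,"ax":0,"ay":0,"az":-1.189},
  {"hand":100,"x":0.281,"y":0.181,"z":0,"ax":0,"ay":0,"az":-1.189},
  {"hand":100,"x":0.281,"y":0.181,"z":0,"ax":0,"ay":0,"az":-1.189},
])

```text
t: 2.15
tool_pos: [0.566, 0.0861, 0.4492]
orientation: [-0.555, -3.091, 0.0]
force: [0.5, -0.7, 0.2]
opening: 0.0931
gripper_force: 0.0
```

Run:
```python
from h import *
p=camera_params("wrist"); im,d=read_camera("wrist"); cv2.imwrite("pics/w1.png",im); np.save("w1.npy",d)
move([.565,.089,.45],toolR(160),"hover")
C=cloud(p,d); hsv=cv2.cvtColor(im,cv2.COLOR_BGR2HSV)
g=(hsv[...,0]>45)&(hsv[...,0]<85)&(hsv[...,1]>50)&(np.hypot(C[...,0]-.565,C[...,1]-.09)<.06)
P=C[g]; top=P[P[:,2]>.094]; print(g.sum(),np.percentile(P[:,2],[50,90,99]).round(3))
c=max(cv2.findContours(g.astype(np.uint8),cv2.RETR_EXTERNAL,cv2.CHAIN_APPROX_NONE)[0],key=cv2.contourArea).reshape(-1,2)
print("topband fit",cv2.minEnclosingCircle((top[:,:2]*1000).astype(np.float32)),len(top))
# plate level points
X,Y,Z=C[...,0],C[...,1],C[...,2]
b=(np.hypot(X-.655,Y-.05)<.1)&(abs(Z-.115)<.008)&~g; print("block",b.sum(),cv2.minAreaRect((C[b][:,:2]*1000).astype(np.float32)))
```

```text
hover shift [ 0.002   0.0027 -0.0007] turn [-0.0003 -0.0006 -0.0077] t 2.2
3311 [0.068 0.102 0.103]
topband fit ((551.6016235351562, 89.6009750366211), 49.74522018432617) 1020
block 3665 ((652.4723510742188, 49.291893005371094), (90.22041320800781, 49.97787094116211), 69.81179809570312)
```

View pics/w1.png

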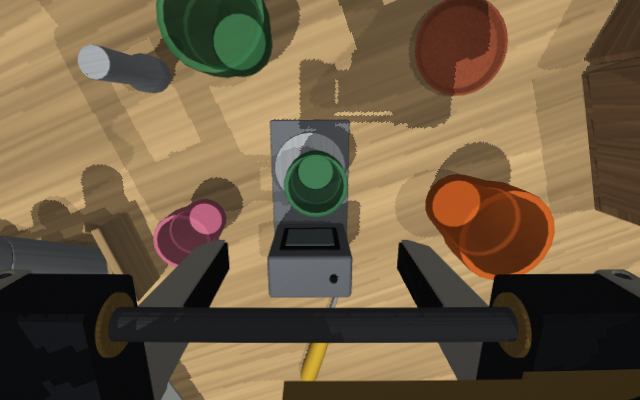

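The wrist view shows the small green pot at (316,185) on the plate, with the block and window below it at (310,260). The saucer is at (461,45). I refine the pot, the saucer and the plate from this view.

Run:
```python
from h import *
from scipy.optimize import least_squares
p=camera_params("wrist"); im=cv2.imread("pics/w1.png"); d=np.load("w1.npy"); C=cloud(p,d); hsv=cv2.cvtColor(im,cv2.COLOR_BGR2HSV)
def circ(P,r0):
    r=least_squares(lambda q: np.hypot(P[:,0]-q[0],P[:,1]-q[1])-q[2],[*np.median(P[:,:2],0),r0],loss="cauchy",f_scale=.001); return r.x.round(4)
X,Y,Z=C[...,0],C[...,1],C[...,2]
m=(np.hypot(X-.565,Y-.089)<.04)&(abs(Z-.102)<.004); print("rim",m.sum(),circ(C[m],.0305))
s=(hsv[...,0]<16)&(hsv[...,1]>100)&(np.hypot(X-.486,Y-.3)<.075)&(Z<.03)
c=max(cv2.findContours(s.astype(np.uint8),cv2.RETR_EXTERNAL,cv2.CHAIN_APPROX_NONE)[0],key=cv2.contourArea).reshape(-1,2)
print("saucer",circ(onplane(p,c,.013),.055))
m=(np.hypot(X-.5587,Y-.0838)<.052)&(abs(Z-.012)<.003)&(hsv[...,1]<60)&(hsv[...,2]>90); print("plate pts",m.sum(),cv2.minEnclosingCircle((C[m][:,:2]*1000).astype(np.float32)))
move([.565,.089,.253],toolR(160),"grasp")
```

```text
rim 942 [0.5641 0.0885 0.0301]
saucer [0.4863 0.2988 0.0542]
plate pts 1366 ((558.479736328125, 82.99604797363281), 44.77263259887695)
grasp shift [0.0018 0.0028 0.1963] turn [-0.0003 -0.0006 -0.0077] t 2.2
```

>>> carry_out([
  {"hand":100,"x":0.0025,"y":0.003,"z":0.05,"ax":0,"ay":0,"az":-0.008},
  {"hand":100,"x":0.0025,"y":0.003,"z":0.1,"ax":0,"ay":0,"az":-0.008},
  {"hand":100,"x":0.0025,"y":0.003,"z":0.15,"ax":0,"ay":0,"az":-0.008},
  {"hand":100,"x":0.0025,"y":0.003,"z":0.196,"ax":0,"ay":0,"az":-0.008},
  {"hand":100,"x":0.0025,"y":0.003,"z":0.196,"ax":0,"ay":0,"az":-0.008},
  {"hand":50,"x":0.0025,"y":0.003,"z":0.196,"ax":0,"ay":0,"az":-0.008},
  {"hand":50,"x":0.0025,"y":0.003,"z":0.196,"ax":0,"ay":0,"az":-0.008},
  {"hand":50,"x":0.0025,"y":0.003,"z":0.196,"ax":0,"ay":0,"az":-0.008},
], newtons=20)

```text
t: 3.2
tool_pos: [0.5655, 0.0895, 0.2559]
orientation: [0.542, 3.091, 0.001]
force: [-0.8, 0.3, -0.5]
opening: 0.0675
gripper_force: 0.0
```

Run:
```python
from h import *
s=read_state(); print(s["opening"],s["gripper_force"],s["force"])
move([.4863,.2988,.349],toolR(160),"above saucer")
```

```text
0.0675193682771477 0.0 [-0.76060282  0.32666802 -0.46584673]
above saucer shift [ 0.1455  0.17   -0.0933] turn [0.0014 0.0032 0.0016] t 3.2
```

>>> carry_out([
  {"hand":50,"x":0,"y":0,"z":0,"ax":0,"ay":0,"az":0},
  {"hand":50,"x":0,"y":0,"z":0,"ax":0,"ay":0,"az":0},
  {"hand":50,"x":0,"y":0,"z":0,"ax":0,"ay":0,"az":0},
  {"hand":50,"x":0,"y":0,"z":-0.02,"ax":0,"ay":0,"az":0},
  {"hand":50,"x":0,"y":0,"z":-0.05,"ax":0,"ay":0,"az":0},
  {"hand":50,"x":0,"y":0,"z":-0.08,"ax":0,"ay":0,"az":0},
  {"hand":50,"x":0,"y":0,"z":-0.1,"ax":0,"ay":0,"az":0},
  {"hand":50,"x":0,"y":0,"z":-0.1,"ax":0,"ay":0,"az":0},
], newtons=20)

```text
t: 4.2
tool_pos: [0.5652, 0.0895, 0.3561]
orientation: [0.542, 3.091, 0.001]
force: [0.1, 0.0, -3.4]
opening: 0.0657
gripper_force: 19.7
```

Run:
```python
from h import *
s=read_state(); print(s["opening"],s["gripper_force"],s["force"],s["tool_pos"])
p=camera_params("wrist"); im,d=read_camera("wrist"); cv2.imwrite("pics/w2.png",im)
C=cloud(p,d); hsv=cv2.cvtColor(im,cv2.COLOR_BGR2HSV); X,Y,Z=C[...,0],C[...,1],C[...,2]
g=(hsv[...,0]>45)&(hsv[...,0]<85)&(hsv[...,1]>50)&(np.hypot(X-.565,Y-.09)<.06); print("pot z",np.percentile(Z[g],[1,50,99]).round(3))
top=C[g&(Z>np.percentile(Z[g],99)-.012)]; print(np.median(top,0))
m=(np.hypot(X-.5587,Y-.0838)<.055)&(abs(Z-.012)<.003)&(hsv[...,1]<60)&(hsv[...,2]>90); print("plate pts",m.sum(),cv2.minEnclosingCircle((C[m][:,:2]*1000).astype(np.float32)))
move([.4863,.2988,.353],toolR(160),"above saucer")
```

```text
0.06571795569631639 19.740778463360584 [ 0.1038921   0.03299314 -3.36309309] [0.56522473 0.08951414 0.35610449]
pot z [0.117 0.173 0.203]
[0.54687564 0.10049937 0.20160217]
plate pts 3276 ((558.9199829101562, 83.44573211669922), 44.884002685546875)
above saucer shift [0.145  0.1701 0.0011] turn [0.0005 0.001  0.0018] t 4.25
```

>>> carry_out([
  {"hand":50,"x":0.03,"y":0.035,"z":0,"ax":0,"ay":0,"az":0.002},
  {"hand":50,"x":0.066,"y":0.078,"z":0,"ax":0,"ay":0,"az":0.002},
  {"hand":50,"x":0.102,"y":0.12,"z":0,"ax":0,"ay":0,"az":0.002},
  {"hand":50,"x":0.13,"y":0.153,"z":0,"ax":0,"ay":0,"az":0.002},
  {"hand":50,"x":0.144,"y":0.17,"z":0,"ax":0,"ay":0,"az":0.002},
  {"hand":50,"x":0.144,"y":0.17,"z":0.03,"ax":0,"ay":0,"az":0.002},
  {"hand":50,"x":0.144,"y":0.17,"z":0.06,"ax":0,"ay":0,"az":0.002},
  {"hand":50,"x":0.144,"y":0.17,"z":0.085,"ax":0,"ay":0,"az":0.002},
], newtons=20)

```text
t: 5.25
tool_pos: [0.4859, 0.2979, 0.2653]
orientation: [-0.545, -3.091, 0.004]
force: [0.2, -0.3, -2.9]
opening: 0.0654
gripper_force: 19.7
```

Run:
```python
from h import *
p=camera_params("wrist"); im,d=read_camera("wrist"); s=read_state(); print(s["tool_pos"],s["force"])
C=cloud(p,d); hsv=cv2.cvtColor(im,cv2.COLOR_BGR2HSV); X,Y,Z=C[...,0],C[...,1],C[...,2]
g=(hsv[...,0]>45)&(hsv[...,0]<85)&(hsv[...,1]>50)&(np.hypot(X-.486,Y-.3)<.06); print("pot z",np.percentile(Z[g],[1,50,99]).round(3))
m=(hsv[...,0]<16)&(hsv[...,1]>100)&(np.hypot(X-.486,Y-.3)<.075)&(Z<.03)
print("saucer",m.sum(),cv2.minEnclosingCircle((C[m][:,:2]*1000).astype(np.float32)))
move([.487,.299,.2505],toolR(160),"place")
```

```text
[0.48476453 0.29724111 0.26156664] [-2.62908356 -1.21964707 -5.38786301]
pot z [0.027 0.082 0.112]
saucer 7285 ((489.5596008300781, 298.2464599609375), 57.96688461303711)
place shift [-0.0016  0.0025  0.011 ] turn [-0.0066 -0.0063 -0.0001] t 5.3
```

>>> carry_out([
  {"hand":50,"x":0,"y":0,"z":0,"ax":0,"ay":0,"az":0},
  {"hand":50,"x":0,"y":0,"z":0,"ax":0,"ay":0,"az":0},
])

```text
t: 5.55
tool_pos: [0.4875, 0.2984, 0.2697]
orientation: [0.546, 3.093, 0.001]
force: [0.3, 0.2, -2.3]
opening: 0.0657
gripper_force: 19.7
```

Run:
```python
from h import *
s=read_state(); print(s["force"],s["tool_pos"])
move([.487,.299,.2505],toolR(160),"place")
```

```text
[ 0.31930181  0.18203894 -2.34459766] [0.48747955 0.29843492 0.26966836]
place shift [0.0007 0.0004 0.0192] turn [ 0.0009  0.0008 -0.0003] t 5.55
```

>>> carry_out([
  {"hand":50,"x":0,"y":0,"z":0.006,"ax":0,"ay":0,"az":0},
  {"hand":50,"x":0,"y":0,"z":0.012,"ax":0,"ay":0,"az":0},
  {"hand":50,"x":0,"y":0,"z":0.016,"ax":0,"ay":0,"az":0},
  {"hand":50,"x":0,"y":0,"z":0.018,"ax":0,"ay":0,"az":0},
  {"hand":50,"x":0,"y":0,"z":0.0185,"ax":0,"ay":0,"az":0},
  {"hand":50,"x":0,"y":0,"z":0.0185,"ax":0,"ay":0,"az":0},
  {"hand":50,"x":0,"y":0,"z":0.0185,"ax":0,"ay":0,"az":0},
])

```text
t: 6.42
tool_pos: [0.4872, 0.2984, 0.2505]
orientation: [0.546, 3.094, 0.0]
force: [-0.2, -0.7, -2.7]
opening: 0.0654
gripper_force: 19.7
```

>>> carry_out([
  {"hand":50,"x":0,"y":0,"z":0.001,"ax":0,"ay":0,"az":0},
  {"hand":50,"x":0,"y":0,"z":0.0015,"ax":0,"ay":0,"az":0},
  {"hand":50,"x":0,"y":0,"z":0.0015,"ax":0,"ay":0,"az":0},
  {"hand":50,"x":0,"y":0,"z":0.0015,"ax":0,"ay":0,"az":0},
])

```text
t: 6.92
tool_pos: [0.4873, 0.2983, 0.2497]
orientation: [0.546, 3.093, 0.001]
force: [-2.8, -1.9, 4.7]
opening: 0.0656
gripper_force: 19.7
```

>>> carry_out([
  {"hand":100,"x":0,"y":0,"z":0,"ax":0,"ay":0,"az":0},
  {"hand":100,"x":0,"y":0,"z":0,"ax":0,"ay":0,"az":0},
  {"hand":100,"x":0,"y":0,"z":0,"ax":0,"ay":0,"az":0},
  {"hand":100,"x":0,"y":0,"z":0,"ax":0,"ay":0,"az":0},
  {"hand":100,"x":0,"y":0,"z":-0.05,"ax":0,"ay":0,"az":0},
  {"hand":100,"x":0,"y":0,"z":-0.1,"ax":0,"ay":0,"az":0},
  {"hand":100,"x":0,"y":0,"z":-0.15,"ax":0,"ay":0,"az":0},
  {"hand":100,"x":0,"y":0,"z":-0.2,"ax":0,"ay":0,"az":0},
])

```text
t: 7.92
tool_pos: [0.4869, 0.2982, 0.4504]
orientation: [0.546, 3.094, 0.0]
force: [0.1, 0.0, 0.7]
opening: 0.0931
gripper_force: 0.0
```

Run:
```python
from h import *
from scipy.optimize import least_squares
import pickle
def circ(P,r0):
    r=least_squares(lambda q: np.hypot(P[:,0]-q[0],P[:,1]-q[1])-q[2],[*np.median(P[:,:2],0),r0],loss="cauchy",f_scale=.001); return r.x.round(4)
s=read_state(); print(s["opening"],s["tool_pos"])
p=camera_params("wrist"); im,d=read_camera("wrist"); cv2.imwrite("pics/w3.png",im)
C=cloud(p,d); hsv=cv2.cvtColor(im,cv2.COLOR_BGR2HSV); X,Y,Z=C[...,0],C[...,1],C[...,2]
near=np.hypot(X-.486,Y-.3)<.06
g=near&(hsv[...,0]>45)&(hsv[...,0]<85)&(hsv[...,1]>50); zt=np.percentile(Z[g],99); m=near&(abs(Z-zt)<.005); P=C[m]
A=np.linalg.lstsq(np.c_[P[:,:2]-P[:,:2].mean(0),np.ones(len(P))],P[:,2],rcond=None)[0]
print("pot rim",zt,circ(P,.03),"slope",A)
# rack/canister from the initial top & side clouds
D=pickle.load(open("d0.pkl","rb"))
for n in("top","side"):
    p,im,d=D[n]; C=cloud(p,d); hsv=cv2.cvtColor(im,cv2.COLOR_BGR2HSV); X,Y,Z=C[...,0],C[...,1],C[...,2]
    for y0 in(-.225,-.31,-.39):
        m=(abs(X-.54)<.08)&(abs(Y-y0)<.04)&(hsv[...,1]<50)&(Z>.08)&(Z<.21); P=C[m]
        # fit cylinder r=28: params point at z=.12 (x,y), axis slopes
        def f(q):
            a=np.array([q[2],q[3],1]); a/=np.linalg.norm(a); v=P-[q[0],q[1],.12]; return np.linalg.norm(np.cross(v,a),axis=1)-.028
        # only side-wall points count: cauchy loss
        r=least_squares(f,[.53,y0,-.577,0],loss="cauchy",f_scale=.0015); a=np.array([r.x[2],r.x[3],1]); a/=np.linalg.norm(a)
        t=(P-[r.x[0],r.x[1],.12])@a
        print(n,len(P),r.x.round(4),"tilt",np.degrees(np.arccos(a[2])).round(1),"az",np.degrees(np.arctan2(a[1],a[0])).round(1),"tmax",np.percentile(t,[95,99]).round(4),np.median(abs(r.fun)).round(4))
```

```text
0.09309107990962569 [0.48689    0.29819487 0.45037277]
pot rim 0.0969563978572961 [0.4854 0.2978 0.0301] slope [-0.00224602  0.0001052   0.09544015]
top 483 [ 0.5329 -0.2309 -0.6115  0.0179] tilt 31.5 az 178.3 tmax [0.0551 0.0604] 0.0017
top 414 [ 0.5303 -0.3145 -0.5977  0.0186] tilt 30.9 az 178.2 tmax [0.0278 0.0318] 0.0019
top 404 [ 0.5281 -0.402  -0.5623 -0.0027] tilt 29.4 az -179.7 tmax [0.0274 0.0329] 0.0022
side 925 [ 0.5304 -0.2299 -0.5908  0.0194] tilt 30.6 az 178.1 tmax [0.0538 0.0587] 0.0013
side 808 [ 0.5278 -0.3152 -0.5778  0.0265] tilt 30.0 az 177.4 tmax [0.0262 0.0311] 0.0015
side 887 [ 0.5254 -0.4007 -0.5731  0.0239] tilt 29.8 az 177.6 tmax [0.0271 0.0314] 0.0016
```

The pot stands flat in the saucer: its rim is level at z 0.096 and it is about 1 mm off centre. Now I go to the tall canister.

Run:
```python
from h import *
move([.41,-.22,.45],toolR(-1.7),"travel")
```

```text
travel shift [-0.1045 -0.5139  0.0057] turn [ 0.012  -0.0091  2.822 ] t 7.97
```

>>> carry_out([
  {"hand":100,"x":-0.1045,"y":-0.514,"z":0,"ax":0,"ay":0,"az":2.822},
  {"hand":100,"x":-0.1045,"y":-0.514,"z":0,"ax":0,"ay":0,"az":2.822},
  {"hand":100,"x":-0.1045,"y":-0.514,"z":0,"ax":0,"ay":0,"az":2.822},
  {"hand":100,"x":-0.1045,"y":-0.514,"z":0,"ax":0,"ay":0,"az":2.822},
  {"hand":100,"x":-0.1045,"y":-0.514,"z":0,"ax":0,"ay":0,"az":2.822},
  {"hand":100,"x":-0.1045,"y":-0.514,"z":0,"ax":0,"ay":0,"az":2.822},
  {"hand":100,"x":-0.1045,"y":-0.514,"z":0,"ax":0,"ay":0,"az":2.822},
  {"hand":100,"x":-0.1045,"y":-0.514,"z":0,"ax":0,"ay":0,"az":2.822},
])

```text
t: 8.98
tool_pos: [0.4123, -0.1981, 0.4489]
orientation: [2.513, 1.883, 0.001]
force: [0.2, 1.3, 0.2]
opening: 0.093
gripper_force: 0.0
```

Run:
```python
from h import *
s=read_state();print(s["tool_pos"],s["q"])
move([.41,-.22,.45],toolR(-1.7),"travel")
```

```text
[ 0.41226126 -0.19806875  0.4488695 ] [-5.60131451e-01 -2.78775247e-01  1.79751928e+00  1.69912802e-04
  1.62176155e+00 -2.75436074e-01]
travel shift [-0.0217  0.004  -0.0011] turn [ 1.0000e-03 -6.0000e-04  1.3158e+00] t 8.97
```

>>> carry_out([
  {"hand":100,"x":-0.022,"y":0.004,"z":0,"ax":0,"ay":0,"az":1.316},
  {"hand":100,"x":-0.022,"y":0.004,"z":0,"ax":0,"ay":0,"az":1.316},
  {"hand":100,"x":-0.022,"y":0.004,"z":0,"ax":0,"ay":0,"az":1.316},
  {"hand":100,"x":-0.022,"y":0.004,"z":0,"ax":0,"ay":0,"az":1.316},
  {"hand":100,"x":-0.022,"y":0.004,"z":0,"ax":0,"ay":0,"az":1.316},
  {"hand":100,"x":-0.022,"y":0.004,"z":0,"ax":0,"ay":0,"az":1.316},
  {"hand":100,"x":-0.022,"y":0.004,"z":0,"ax":0,"ay":0,"az":1.316},
  {"hand":80,"x":-0.022,"y":0.004,"z":0,"ax":0,"ay":0,"az":1.316},
])

```text
t: 9.98
tool_pos: [0.4108, -0.2184, 0.4486]
orientation: [-3.141, 0.036, 0.0]
force: [-0.2, -0.1, -0.4]
opening: 0.0869
gripper_force: 0.0
```

Run:
```python
from h import *
s=read_state();print(s["tool_pos"],s["q"])
move([.377,-.2255,.3865],toolR(-1.7,30,-1.7),"tilt")
```

```text
[ 0.41080561 -0.21842112  0.4485529 ] [-5.98945537e-01 -2.55401834e-01  1.77881203e+00 -1.63261091e-07
  1.61824942e+00  9.94534116e-01]
tilt shift [-0.0336  0.0078  0.0621] turn [-0.0019  0.5237  0.0068] t 9.97
```

>>> carry_out([
  {"hand":75,"x":-0.0336,"y":0.0078,"z":0,"ax":0,"ay":0.17,"az":0.005},
  {"hand":75,"x":-0.0336,"y":0.0078,"z":0.02,"ax":-0.001,"ay":0.34,"az":0.005},
  {"hand":75,"x":-0.0336,"y":0.0078,"z":0.04,"ax":-0.002,"ay":0.51,"az":0.007},
  {"hand":75,"x":-0.0336,"y":0.0078,"z":0.062,"ax":-0.002,"ay":0.524,"az":0.007},
  {"hand":75,"x":-0.0336,"y":0.0078,"z":0.062,"ax":-0.002,"ay":0.524,"az":0.007},
  {"hand":75,"x":-0.0336,"y":0.0078,"z":0.062,"ax":-0.002,"ay":0.524,"az":0.007},
  {"hand":75,"x":-0.0336,"y":0.0078,"z":0.062,"ax":-0.002,"ay":0.524,"az":0.007},
])

```text
t: 10.85
tool_pos: [0.3775, -0.2256, 0.3881]
orientation: [3.025, -0.044, 0.813]
force: [-0.6, -0.7, -0.1]
opening: 0.0701
gripper_force: 0.0
```

Run:
```python
from h import *
s=read_state();print(s["tool_pos"],s["q"],s["opening"])
M=toolR(-1.7,30,-1.7)
move([.377,-.2255,.3865],M,"tilt")
p=camera_params("wrist"); im,d=read_camera("wrist"); np.save("w4.npy",d); cv2.imwrite("pics/w4.png",im)
print(p)
```

```text
[ 0.37750967 -0.22559946  0.38813965] [-0.81166196 -0.56055897  2.15920924  0.39064098  1.18026602  0.70463707] 0.07009202810866101
tilt shift [-0.0013 -0.0001  0.0012] turn [ 0.0016 -0.0014  0.0011] t 10.85
{'fx': 329.5153477399813, 'fy': 329.5153477399813, 'cx': 312.81555001355616, 'cy': 204.30732984249954, 'k1': -0.025193374447581754, 'position': array([ 0.45418819, -0.22786361,  0.40910166]), 'rotation': array([ 0.18709628, -0.19789223, -1.5904872 ])}
```

View pics/w4.png

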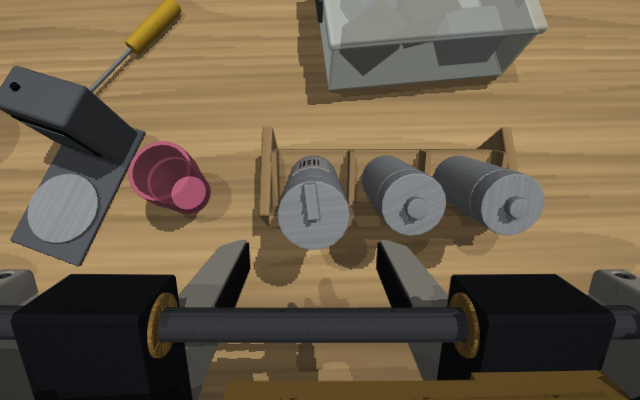

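The wrist view shows the tall canister's lid at (313,214) with its rib pointing up to (309,184). The fingers sit symmetrically at x 240 and 385, and the rack's end wall is at (268,175). I fit the axis and the rib, and check the end wall's clearance.

Run:
```python
from h import *
from scipy.optimize import least_squares
p=camera_params("wrist"); im=cv2.imread("pics/w4.png"); d=np.load("w4.npy"); C=cloud(p,d); hsv=cv2.cvtColor(im,cv2.COLOR_BGR2HSV)
s=read_state(); R0=R.from_rotvec(s["orientation"]).as_matrix()
T=(C-s["tool_pos"])@R0   # tool frame: z along fingers
X,Y,Z=T[...,0],T[...,1],T[...,2]
lid=(np.hypot(X,Y)<.045)&(hsv[...,1]<60)&(Z>.2)&(Z<.29)
h=np.histogram(Z[lid],bins=np.arange(.235,.275,.002)); print(list(zip(h[1].round(3),h[0])))
zl=h[1][np.argmax(h[0])]+.001
P=T[lid&(abs(Z-zl)<.0035)]; A=np.linalg.lstsq(np.c_[P[:,:2],np.ones(len(P))],P[:,2],rcond=None)[0]
print("lid z",zl,"slope",A,"centre",cv2.minEnclosingCircle((P[:,:2]*1000).astype(np.float32)))
rib=lid&(Z<zl-.0045)&(Z>zl-.011); Q=T[rib]; print("rib",len(Q),Q[:,:2].mean(0),Q.min(0),Q.max(0)); print(cv2.minAreaRect((Q[:,:2]*1000).astype(np.float32)))
c=np.array(cv2.minEnclosingCircle((P[:,:2]*1000).astype(np.float32))[0])/1000
v=Q[:,:2].mean(0)-c; print("rib angle in tool xy deg",np.degrees(np.arctan2(v[1],v[0])))
u,sv,vt=np.linalg.svd(Q[:,:2]-Q[:,:2].mean(0)); print("pca",np.degrees(np.arctan2(vt[0,1],vt[0,0])))
# wood rack around: s along axis = zl-Z+.15
w=(hsv[...,1]>70)&(C[...,2]>.03)&(abs(X)<.1)&(Y>-.07)&(Y<.07)
S=zl+.15-Z
for y0 in np.arange(-.07,.07,.01):
    k=w&(abs(Y-y0-.005)<.005)
    if k.sum(): print(y0.round(2),k.sum(),"S max",np.percentile(S[k],98).round(3))
# end wall vertices in hsv
k=w&(Y<-.035)&(S>.02); print("X range of end wall with S>.08:",X[k&(S>.08)].min() if (k&(S>.08)).any() else None)
# plate
m=(np.hypot(C[...,0]-.5587,C[...,1]-.0838)<.055)&(abs(C[...,2]-.012)<.004)&(hsv[...,1]<60)&(hsv[...,2]>90); print("plate",m.sum(),cv2.minEnclosingCircle((C[m][:,:2]*1000).astype(np.float32)))
```

```text
[(np.float64(0.235), np.int64(0)), (np.float64(0.237), np.int64(0)), (np.float64(0.239), np.int64(0)), (np.float64(0.241), np.int64(0)), (np.float64(0.243), np.int64(0)), (np.float64(0.245), np.int64(0)), (np.float64(0.247), np.int64(5)), (np.float64(0.249), np.int64(320)), (np.float64(0.251), np.int64(119)), (np.float64(0.253), np.int64(6)), (np.float64(0.255), np.int64(49)), (np.float64(0.257), np.int64(2677)), (np.float64(0.259), np.int64(735)), (np.float64(0.261), np.int64(35)), (np.float64(0.263), np.int64(36)), (np.float64(0.265), np.int64(27)), (np.float64(0.267), np.int64(25)), (np.float64(0.269), np.int64(30)), (np.float64(0.271), np.int64(29)), (np.float64(0.273), np.int64(28))]
lid z 0.258 slope [0.00773657 0.00219458 0.25847656] centre ((-1.1224567890167236, 0.590036928653717), 27.844327926635742)
rib 446 [ 0.01271835 -0.00109633] [-0.00121317 -0.00674511  0.24846476] [0.02595715 0.0041678  0.25341265]
((12.061784744262695, -1.049835205078125), (8.914664268493652, 27.418800354003906), 83.31952667236328)
rib angle in tool xy deg -6.946706929902681
pca 173.28083725584125
-0.07 38 S max 0.33
-0.06 720 S max 0.311
-0.05 1025 S max 0.312
-0.04 1664 S max 0.328
-0.03 184 S max 0.148
-0.02 868 S max 0.337
-0.01 1025 S max 0.337
0.0 1590 S max 0.388
0.01 1105 S max 0.337
0.02 1128 S max 0.337
0.03 2868 S max 0.337
0.04 2041 S max 0.337
0.05 1911 S max 0.338
0.06 894 S max 0.338
X range of end wall with S>.08: -0.010881950945772427
plate 3736 ((559.1272583007812, 83.8145751953125), 45.96195602416992)
```

Run:
```python
from h import *
p=camera_params("wrist"); im=cv2.imread("pics/w4.png"); d=np.load("w4.npy"); C=cloud(p,d)
s=read_state(); R0=R.from_rotvec(s["orientation"]).as_matrix(); T=(C-s["tool_pos"])@R0
for v in range(128,228,8):
    print(v,[(u,*(T[v,u]*[1000,1000,-1000]+[1,-1,408]).round().astype(int)) for u in (262,267,272,277)])
for u,v in((350,180),(430,165),(390,152),(500,140),(512,180)): print(u,v,(T[v,u]*[1000,1000,-1000]+[1,-1,408]).round())
```

```text
128 [(262, np.int64(57), np.int64(-59), np.int64(1)), (267, np.int64(57), np.int64(-53), np.int64(3)), (272, np.int64(57), np.int64(-47), np.int64(0)), (277, np.int64(54), np.int64(-49), np.int64(-72))]
136 [(262, np.int64(49), np.int64(-58), np.int64(8)), (267, np.int64(49), np.int64(-53), np.int64(7)), (272, np.int64(49), np.int64(-47), np.int64(4)), (277, np.int64(43), np.int64(-49), np.int64(-64))]
144 [(262, np.int64(40), np.int64(-58), np.int64(12)), (267, np.int64(40), np.int64(-52), np.int64(12)), (272, np.int64(40), np.int64(-47), np.int64(5)), (277, np.int64(33), np.int64(-49), np.int64(-60))]
152 [(262, np.int64(32), np.int64(-58), np.int64(17)), (267, np.int64(32), np.int64(-52), np.int64(17)), (272, np.int64(33), np.int64(-45), np.int64(24)), (277, np.int64(31), np.int64(-41), np.int64(11))]
160 [(262, np.int64(24), np.int64(-57), np.int64(22)), (267, np.int64(24), np.int64(-52), np.int64(21)), (272, np.int64(24), np.int64(-46), np.int64(25)), (277, np.int64(22), np.int64(-41), np.int64(12))]
168 [(262, np.int64(16), np.int64(-57), np.int64(27)), (267, np.int64(15), np.i
[... 992 characters left out ...]
nt64(50)), (267, np.int64(-24), np.int64(-50), np.int64(49)), (272, np.int64(-29), np.int64(-47), np.int64(32)), (277, np.int64(-29), np.int64(-41), np.int64(31))]
216 [(262, np.int64(-33), np.int64(-55), np.int64(50)), (267, np.int64(-32), np.int64(-50), np.int64(51)), (272, np.int64(-30), np.int64(-43), np.int64(60)), (277, np.int64(-1), np.int64(-28), np.int64(148))]
224 [(262, np.int64(-61), np.int64(-64), np.int64(-4)), (267, np.int64(-56), np.int64(-56), np.int64(10)), (272, np.int64(-38), np.int64(-43), np.int64(62)), (277, np.int64(-38), np.int64(-38), np.int64(59))]
350 180 [ 2. 41. 25.]
430 165 [ 19. 130.  23.]
390 152 [30. 90. -0.]
500 140 [ 45. 217.   3.]
512 180 [ 22. 167. 119.]
```

>>> carry_out([
  {"hand":75,"x":-0.001,"y":0.0005,"z":0.03,"ax":0,"ay":0,"az":0},
  {"hand":75,"x":-0.001,"y":0.0005,"z":0.06,"ax":0,"ay":0,"az":0},
  {"hand":75,"x":-0.001,"y":0.0005,"z":0.09,"ax":0,"ay":0,"az":0},
  {"hand":75,"x":-0.001,"y":0.0005,"z":0.11,"ax":0,"ay":0,"az":0},
  {"hand":75,"x":-0.001,"y":0.0005,"z":0.118,"ax":0,"ay":0,"az":0},
  {"hand":75,"x":-0.001,"y":0.0005,"z":0.118,"ax":0,"ay":0,"az":0},
  {"hand":75,"x":-0.001,"y":0.0005,"z":0.118,"ax":0,"ay":0,"az":0},
], newtons=35)

```text
t: 11.78
tool_pos: [0.4353, -0.228, 0.2852]
orientation: [3.025, -0.046, 0.813]
force: [0.1, -0.2, 1.1]
opening: 0.0701
gripper_force: 0.0
```

>>> carry_out([
  {"hand":45,"x":0,"y":0,"z":0,"ax":0,"ay":0,"az":0},
  {"hand":45,"x":0,"y":0,"z":0,"ax":0,"ay":0,"az":0},
  {"hand":45,"x":0,"y":0,"z":0,"ax":0,"ay":0,"az":0},
  {"hand":45,"x":0,"y":0,"z":0,"ax":0,"ay":0,"az":0},
  {"hand":45,"x":0,"y":0,"z":0,"ax":0,"ay":0,"az":0},
], newtons=35)

```text
t: 12.4
tool_pos: [0.4353, -0.2279, 0.2848]
orientation: [3.025, -0.047, 0.813]
force: [-3.1, 1.8, 5.6]
opening: 0.0556
gripper_force: 35.0
```

>>> carry_out([
  {"hand":45,"x":0,"y":0,"z":-0.01,"ax":0,"ay":0,"az":0},
  {"hand":45,"x":0,"y":0,"z":-0.025,"ax":0,"ay":0,"az":0},
  {"hand":45,"x":0,"y":0,"z":-0.045,"ax":0,"ay":0,"az":0},
  {"hand":45,"x":0,"y":0,"z":-0.065,"ax":0,"ay":0,"az":0},
  {"hand":45,"x":0,"y":0,"z":-0.085,"ax":0,"ay":0,"az":0},
  {"hand":45,"x":0,"y":0,"z":-0.105,"ax":0,"ay":0,"az":0},
  {"hand":45,"x":0,"y":0,"z":-0.115,"ax":0,"ay":0,"az":0},
  {"hand":45,"x":0,"y":0,"z":-0.12,"ax":0,"ay":0,"az":0},
], newtons=35)

```text
t: 13.4
tool_pos: [0.3748, -0.2259, 0.3879]
orientation: [3.026, -0.047, 0.811]
force: [-0.1, -0.2, -3.7]
opening: 0.0556
gripper_force: 35.0
```

Run:
```python
from h import *
s=read_state(); print(s["opening"],s["gripper_force"],s["force"],s["q"],s["tool_pos"])
move([.385,-.19,.50],toolR(-8),"upright")
```

```text
0.05557157633003455 34.99816092330548 [-0.09259283 -0.1776667  -3.65411575] [-0.81747589 -0.56639188  2.16309929  0.39175097  1.18581866  0.70220099] [ 0.37483463 -0.22585374  0.38792338]
upright shift [ 0.0639 -0.0361 -0.0925] turn [-0.0284 -0.5231  0.106 ] t 13.4
```

>>> carry_out([
  {"hand":45,"x":0.03,"y":-0.01,"z":-0.045,"ax":0,"ay":-0.05,"az":0.01},
  {"hand":45,"x":0.05,"y":-0.02,"z":-0.075,"ax":-0.008,"ay":-0.15,"az":0.03},
  {"hand":45,"x":0.064,"y":-0.036,"z":-0.092,"ax":-0.016,"ay":-0.3,"az":0.06},
  {"hand":45,"x":0.064,"y":-0.036,"z":-0.092,"ax":-0.024,"ay":-0.44,"az":0.09},
  {"hand":45,"x":0.064,"y":-0.036,"z":-0.092,"ax":-0.028,"ay":-0.523,"az":0.106},
  {"hand":45,"x":0.064,"y":-0.036,"z":-0.092,"ax":-0.028,"ay":-0.523,"az":0.106},
  {"hand":45,"x":0.064,"y":-0.036,"z":-0.092,"ax":-0.028,"ay":-0.523,"az":0.106},
  {"hand":45,"x":0.064,"y":-0.036,"z":-0.092,"ax":-0.028,"ay":-0.523,"az":0.106},
])

```text
t: 14.4
tool_pos: [0.3855, -0.1902, 0.4996]
orientation: [-3.134, 0.219, -0.003]
force: [1.2, 0.2, -3.9]
opening: 0.0558
gripper_force: 35.0
```

```bash
cat > rib.py <<'E'
from h import *
def ribscan(name):
    s=read_state(); R0=R.from_rotvec(s["orientation"]).as_matrix()
    p=camera_params("wrist"); im,d=read_camera("wrist"); cv2.imwrite(f"pics/{name}.png",im)
    C=cloud(p,d); hsv=cv2.cvtColor(im,cv2.COLOR_BGR2HSV); T=(C-s["tool_pos"])@R0; X,Y,Z=T[...,0],T[...,1],T[...,2]
    ok=(np.hypot(X,Y)<.032)&(hsv[...,1]<70)&(Z>.11)&(d>0)
    h=np.histogram(Z[ok],bins=np.arange(.11,.2,.002)); i=np.argmax(h[0]); zl=h[1][i]+.001; print("lid z",zl,h[0][max(0,i-8):i+4])
    P=T[ok&(abs(Z-zl)<.0035)]; A=np.linalg.lstsq(np.c_[P[:,:2],np.ones(len(P))],P[:,2],rcond=None)[0]; c,r=cv2.minEnclosingCircle((P[:,:2]*1000).astype(np.float32))
    print("lid",len(P),"slope",A.round(4),"centre",c,r)
    Q=T[ok&(Z<zl-.0045)&(Z>zl-.0105)]
    if len(Q)>20:
        vt=np.linalg.svd(Q[:,:2]-Q[:,:2].mean(0))[2]; print("rib",len(Q),Q.mean(0).round(4),Q.min(0).round(4),Q.max(0).round(4),"pca deg",np.degrees(np.arctan2(vt[0,1],vt[0,0])).round(2))
    # the wall
    W=T[(hsv[...,1]<70)&(Z>zl+.01)&(Z<zl+.15)&(np.hypot(X,Y)<.035)&(d>0)]; print("wall",len(W), W[:,0].max() if len(W) else None)
    return s
E
python3 - <<'E'
from rib import *
s=ribscan("w5"); print(s["tool_pos"],s["q"].round(3))
move([.5595,.0838,.45],toolR(-27),"overplate")
E
```

```text
lid z 0.139 [  39   47   72   70  826  754  141  144 3641 3216  281  247]
lid 7127 slope [0.0028 0.0009 0.1399] centre (3.751481771469116, -0.06662266701459885) 31.079303741455078
rib 1669 [ 0.0151 -0.0016  0.132 ] [ 0.002  -0.0306  0.1285] [0.0284 0.0305 0.1345] pca deg -84.56
wall 5533 0.029940537893787457
[ 0.38545364 -0.19023494  0.4995752 ] [-5.780e-01 -3.590e-01  1.770e+00  1.000e-03  1.729e+00  1.132e+00]
overplate shift [ 0.1342 -0.2956  0.05  ] turn [-0.0006 -0.0016  0.3317] t 14.45
```

View pics/w5.png

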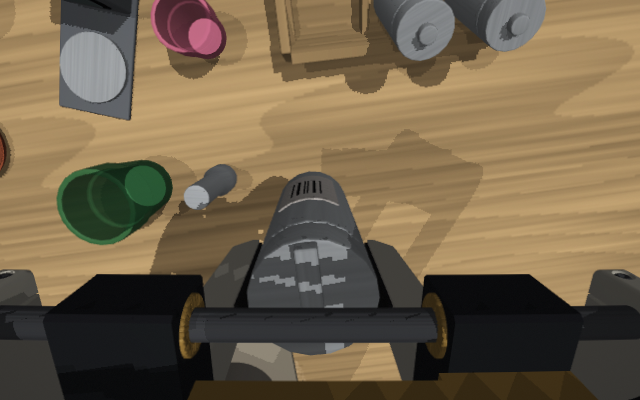

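The canister hangs straight in the grip: the lid is at (313,285) with the rib towards the camera, and the label is visible at (305,188). Now I carry it over the plate.

>>> carry_out([
  {"hand":45,"x":0.02,"y":-0.044,"z":0,"ax":0,"ay":0,"az":0.05},
  {"hand":45,"x":0.043,"y":-0.095,"z":0,"ax":0,"ay":0,"az":0.11},
  {"hand":45,"x":0.066,"y":-0.145,"z":0,"ax":0,"ay":0,"az":0.17},
  {"hand":45,"x":0.089,"y":-0.195,"z":0,"ax":0,"ay":0,"az":0.23},
  {"hand":45,"x":0.112,"y":-0.246,"z":0,"ax":0,"ay":0,"az":0.29},
  {"hand":45,"x":0.128,"y":-0.282,"z":0,"ax":0,"ay":0,"az":0.33},
  {"hand":45,"x":0.134,"y":-0.2955,"z":0,"ax":0,"ay":0,"az":0.333},
  {"hand":45,"x":0.134,"y":-0.2955,"z":0.05,"ax":0,"ay":0,"az":0.333},
])

```text
t: 15.45
tool_pos: [0.5607, 0.0845, 0.4541]
orientation: [-3.052, 0.732, -0.015]
force: [1.0, -0.9, -4.1]
opening: 0.0555
gripper_force: 35.0
```

>>> carry_out([
  {"hand":45,"x":0,"y":0,"z":0.04,"ax":0,"ay":0,"az":0},
  {"hand":45,"x":0,"y":0,"z":0.08,"ax":0,"ay":0,"az":0},
  {"hand":45,"x":0,"y":0,"z":0.11,"ax":0,"ay":0,"az":0},
  {"hand":45,"x":0,"y":0,"z":0.12,"ax":0,"ay":0,"az":0},
  {"hand":45,"x":0,"y":0,"z":0.12,"ax":0,"ay":0,"az":0},
  {"hand":45,"x":0,"y":0,"z":0.12,"ax":0,"ay":0,"az":0},
])

```text
t: 16.2
tool_pos: [0.5602, 0.0837, 0.3319]
orientation: [-3.053, 0.735, -0.005]
force: [-0.5, 0.8, -2.9]
opening: 0.0558
gripper_force: 35.0
```

```bash
sed -i 's/Q=T\[ok&/Q=T[ok\&(abs(Y)<.012)\&/' rib.py
python3 - <<'E'
from rib import *
s=ribscan("w6"); print(s["tool_pos"],s["force"],s["gripper_force"],s["opening"])
move([.559,.0838,.302],toolR(-27),"place")
p=camera_params("side"); im,d=read_camera("side"); C=cloud(p,d)
m=(np.hypot(C[...,0]-.559,C[...,1]-.084)<.04)&(C[...,2]>.0)&(C[...,2]<.17); print("z low",np.percentile(C[m][:,2],[1,5]))
cv2.imwrite("pics/s6.png",cv2.resize(im[140:280,250:430],None,fx=4,fy=4))
E
```

```text
lid z 0.14100000000000001 [  42   76   69  687  883  144  155 3064 3775  316  218  233]
lid 7228 slope [0.0161 0.0002 0.1401] centre (3.7552857398986816, 0.028787920251488686) 31.062551498413086
rib 1496 [ 0.0165 -0.0016  0.1323] [ 0.0027 -0.0073  0.1306] [0.0284 0.0042 0.1364] pca deg 172.71
wall 5291 0.029831456028938913
[0.5601512  0.08371354 0.3318827 ] [-0.50343833  0.78215503 -2.91184244] 34.99910437960352 0.05579963662275776
place shift [-0.0011  0.0006  0.0299] turn [-0.0021 -0.0031 -0.0011] t 16.25
z low [0.00692176 0.00839467]
```

View pics/s6.png

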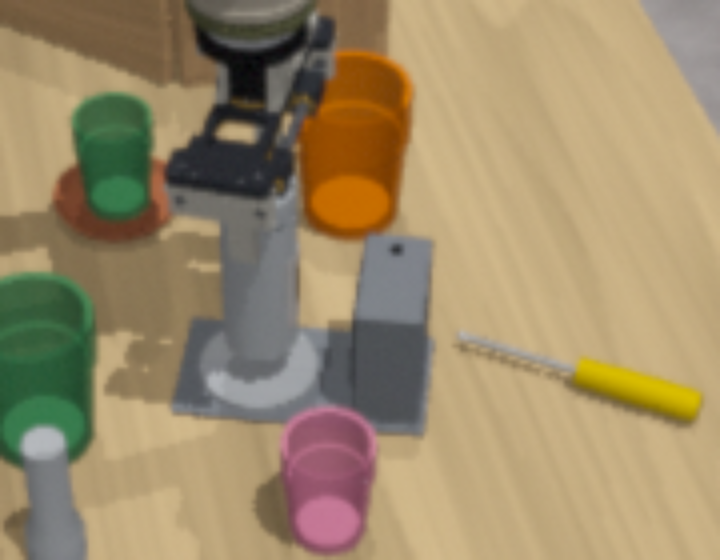

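The side view shows the canister upright above the plate at (262,350), clear of the block, with the pot standing in the saucer. I lower it gently.

>>> carry_out([
  {"hand":45,"x":-0.001,"y":0.0005,"z":0.01,"ax":-0.002,"ay":-0.003,"az":0},
  {"hand":45,"x":-0.001,"y":0.0005,"z":0.018,"ax":-0.002,"ay":-0.003,"az":0},
  {"hand":45,"x":-0.001,"y":0.0005,"z":0.024,"ax":-0.002,"ay":-0.003,"az":0},
  {"hand":45,"x":-0.001,"y":0.0005,"z":0.027,"ax":-0.002,"ay":-0.003,"az":0},
  {"hand":45,"x":-0.001,"y":0.0005,"z":0.028,"ax":-0.002,"ay":-0.003,"az":0},
  {"hand":45,"x":-0.001,"y":0.0005,"z":0.028,"ax":-0.002,"ay":-0.003,"az":0},
  {"hand":45,"x":-0.001,"y":0.0005,"z":0.028,"ax":-0.002,"ay":-0.003,"az":0},
])

```text
t: 17.18
tool_pos: [0.5585, 0.0839, 0.302]
orientation: [3.054, -0.735, -0.004]
force: [-1.4, -0.4, -1.3]
opening: 0.0558
gripper_force: 35.0
```

>>> carry_out([
  {"hand":45,"x":0,"y":0,"z":0.001,"ax":0,"ay":0,"az":0},
  {"hand":45,"x":0,"y":0,"z":0.001,"ax":0,"ay":0,"az":0},
  {"hand":45,"x":0,"y":0,"z":0.001,"ax":0,"ay":0,"az":0},
])

```text
t: 17.55
tool_pos: [0.5586, 0.0839, 0.302]
orientation: [3.054, -0.735, -0.003]
force: [-3.5, -0.8, 6.0]
opening: 0.0552
gripper_force: 35.0
```

>>> carry_out([
  {"hand":45,"x":0,"y":0,"z":0,"ax":0,"ay":0,"az":0},
  {"hand":45,"x":0,"y":0,"z":0,"ax":0,"ay":0,"az":0},
  {"hand":100,"x":0,"y":0,"z":0,"ax":0,"ay":0,"az":0},
  {"hand":100,"x":0,"y":0,"z":0,"ax":0,"ay":0,"az":0},
  {"hand":100,"x":0,"y":0,"z":0,"ax":0,"ay":0,"az":0},
  {"hand":100,"x":0,"y":0,"z":0,"ax":0,"ay":0,"az":0},
  {"hand":100,"x":0,"y":0,"z":0,"ax":0,"ay":0,"az":0},
], newtons=5)

```text
t: 18.42
tool_pos: [0.5584, 0.0839, 0.3007]
orientation: [3.054, -0.735, -0.005]
force: [0.3, 0.5, 1.2]
opening: 0.0923
gripper_force: 0.0
```

>>> carry_out([
  {"hand":100,"x":0,"y":0,"z":-0.03,"ax":0,"ay":0,"az":0},
  {"hand":100,"x":0,"y":0,"z":-0.08,"ax":0,"ay":0,"az":0},
  {"hand":100,"x":0,"y":0,"z":-0.13,"ax":0,"ay":0,"az":0},
  {"hand":100,"x":0,"y":0,"z":-0.16,"ax":0,"ay":0,"az":0},
  {"hand":100,"x":0,"y":0,"z":-0.16,"ax":0,"ay":0,"az":0},
  {"hand":100,"x":0,"y":0,"z":-0.16,"ax":0,"ay":0,"az":0},
])

```text
t: 19.18
tool_pos: [0.5587, 0.0839, 0.4594]
orientation: [3.053, -0.735, -0.007]
force: [-0.1, -0.9, -0.9]
opening: 0.0926
gripper_force: 0.0
```

Run:
```python
from h import *
s=read_state(); print(s["t"],s["tool_pos"],s["opening"])
p=camera_params("wrist"); im,d=read_camera("wrist"); C=cloud(p,d); hsv=cv2.cvtColor(im,cv2.COLOR_BGR2HSV); X,Y,Z=C[...,0],C[...,1],C[...,2]
cv2.imwrite("pics/w7.png",im)
ok=(np.hypot(X-.559,Y-.084)<.045)&(hsv[...,1]<70)
P=C[ok&(abs(Z-.162)<.0035)]; A=np.linalg.lstsq(np.c_[P[:,:2]-P[:,:2].mean(0),np.ones(len(P))],P[:,2],rcond=None)[0]; c,r=cv2.minEnclosingCircle((P[:,:2]*1000).astype(np.float32))
print("lid",len(P),A.round(4),c,r)
Q=C[ok&(Z>.1665)&(Z<.174)]; vt=np.linalg.svd(Q[:,:2]-Q[:,:2].mean(0))[2]; v=Q[:,:2].mean(0)-np.array(c)/1000
print("rib",len(Q),Q.mean(0),"yaw",np.degrees(np.arctan2(v[1],v[0])),"pca",np.degrees(np.arctan2(vt[0,1],vt[0,0])))
b=(np.hypot(X-.6525,Y-.0493)<.09)&(abs(Z-.115)<.008)&~ok; print("block",cv2.minAreaRect((C[b][:,:2]*1000).astype(np.float32)))
m=(np.hypot(X-.559,Y-.0838)<.055)&(abs(Z-.012)<.004)&(hsv[...,1]<60)&(hsv[...,2]>90); print("plate",m.sum(),cv2.minEnclosingCircle((C[m][:,:2]*1000).astype(np.float32)))
for n in("side","top"):
    p=camera_params(n); im,d=read_camera(n); C=cloud(p,d); hsv=cv2.cvtColor(im,cv2.COLOR_BGR2HSV); X,Y,Z=C[...,0],C[...,1],C[...,2]
    g=(hsv[...,0]>45)&(hsv[...,0]<85)&(hsv[...,1]>50)&(np.hypot(X-.486,Y-.299)<.07); q=C[g&(Z>.085)]; print(n,"pot",g.sum(),np.median(q,0).round(3),np.percentile(Z[g],98).round(3))
    cv2.imwrite(f"pics/{n}7.png",im)
```

```text
19.175 [0.55869434 0.0839381  0.45944704] 0.09261205632051635
lid 2683 [-0.0052  0.      0.1619] (558.1669311523438, 83.74308776855469) 27.91448402404785
rib 339 [0.57122867 0.07879328 0.16975162] yaw -20.754432114505747 pca 159.21091556211627
block ((652.8971557617188, 49.57490539550781), (90.16682434082031, 49.70304489135742), 70.10038757324219)
plate 1418 ((562.6332397460938, 86.83341979980469), 49.697959899902344)
side pot 509 [0.485 0.295 0.092] 0.097
top pot 250 [0.487 0.298 0.095] 0.099
```

View pics/w7.png

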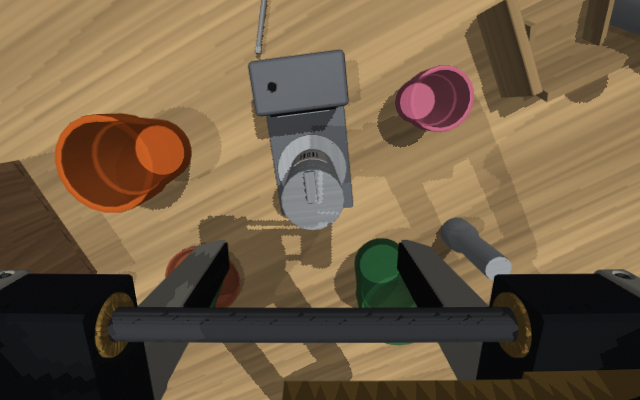

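The wrist view shows the canister standing upright on the plate at (312,195), with its rib and label towards the block (yaw -20.8° against the window's -19.9°). It is under 2 mm off centre, the pot is flat in the saucer, and the gripper touches nothing.

```bash
python3 -c "
from plant import robot
print(robot.close_job())"
```

```text
the job is handed in; nothing more can be done
None
```

I handed the job in at about 19 s of the 70 s allowed: the pot stands flat in the saucer, and the tall canister stands upright on the plate with its label within about 1° of facing the window; hand-in returned no verdict.

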